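# Latch, tug-test and invert a blood tube carrier

## Robot

A 7-joint arm with a two-finger parallel gripper is mounted at the origin on a cart in front of the work surface, level with it; the furniture and walls round the work are solid. World frame = base frame: x ahead of the robot, y to its left, z up, the work surface at z = 0. Lengths are in m, angles in rad, forces in N, time in s.
With the tool pointing down it reaches from about 0.35 to 0.9 m from the base axis. Payload 8.1 kg.
Tool frame: the origin (TCP) lies at the very end of the fingers, on their centre line; the grasp point (between the pads) lies 19 mm behind it; z points along the fingers, y is the line along which they close (so a half turn about z gives the same grasp; the last joint's range is limited). The gripper opens to 85 mm and grips with 20 to 120 N. Pads are 22 mm wide; open, the fingers measure 114 mm over their backs; the gripper's body (76 mm by 85 mm) begins 54 mm behind the grasp point. The pads swing forward as they close: fully open they stand 13 mm farther back than shut.
Start: joints at [1.047, 0.434, 0.025, 1.573, -0.012, 1.134, -0.075], TCP at [0.255, -0.571, 0.231] pointing down, gripper open.
Joint ranges: [-2.62, 2.62], [-0.44, 2.09], [-1.27, 1.32], [0.08, 2.57], [-1.32, 4.46], [0.12, 2], [-2.74, 2.74]. Speed limits (rad/s): [2.22, 2.22, 3.01, 3.01, 3.14, 3.14, 3.14].

## Interface

Orientations are given as a unit quaternion [x, y, z, w].
In Python, from plant import r gives the robot as it stands.
- The arm moves only by the shell command python3 nudge.py [OPENING] [FORCE], which reads ROWS from standard input. ROWS is a JSON object whose key "moves" holds a list of rows, 1 to 5 of them, each of 6 numbers: dx, dy, dz in m, then a rotation vector rx, ry, rz in rad; each row is the pose to reach, as a shift and turn from the pose commanded when the command began, along the tool's axes at that moment; what a row does not reach only later rows make up. A row lasts 1/12 s, in which the tool goes at most 0.0417 m and 0.125 rad, less where a joint would pass 70% of its speed; a pose out of reach is approached as far as the arm can. OPENING is the opening from 0.0 (shut) to 1.0 (fully open), set as the command begins (- or left out keeps the last). The fingers move at their own pace and stop on an object; FORCE is the grip in N (left out, the last holds). Time passes only in rows, so rows that do not move let the fingers close. It prints the time, the measured TCP pose, the force, the opening and the grip force at its end. Input that does not fit is refused with a message, and nothing moves.
- r.sense(): the state, without advancing time (a new reading comes with each control period).
- r.get_image(name): name is "side" or "top"; returns (picture, depth): 480x640x3 uint8, blue, green, red; 480x640 float32, m along the optical axis (not along the pixel's ray), 0 where there is no reading.
- r.camera_params(name): a dict with "camera_matrix" (3x3 intrinsics, pixels), "dist_coeffs" ([k1, k2, p1, p2, k3] as OpenCV has them; the pictures are not rectified), "pose" (4x4, takes a point from camera to world coordinates). Camera axes: x right, y down, z forward; pixel columns grow to the right and rows downward; lengths in m; the calibration is good to about 2 mm. A picture is of the moment at which its call begins. camera_params takes no time and is no camera call.
- r.job_done(): hands the job in; it is judged then, once.
The state is a dict: "t": time; "joints": joint angles; "qd": joint speeds; "tau": joint torques, N m; "eef_pos": TCP position; "tcp_rot": TCP orientation; "contact_force": force on the tool from outside, world axes, zero at the start; "moment": the same for the moment, N m; "grip_width": opening from 0.0 (shut) to 1.0 (fully open); "finger_force": force on a finger pad.
Only numpy, scipy, OpenCV 4.12 (cv2) and the standard library are available. Lean on these libraries where they do the work, as an engineer would, in place of code of your own. Each camera call takes 0.05 s, during which the arm holds its last target. There are 200 camera calls.

## Task

The blue tube carrier has been laid in the cradle of the hand-turned inversion mixer but is not locked in: pull the red latch lever over its centre until it snaps shut over the carrier's tongue. Then take the carrier by its white centre fin and tug it firmly, straight out of the cradle, for about half a second, to be sure that the latch holds; let go, and only then turn the crank half a turn over the top, slowly and gently, as far as its end stop, so that the tubes are left upside down and still locked in. Leave the other things on the desk where they are.

Things in the scene. Friction and masses are not known exactly. Their poses are not given: they have to be found in the camera images.
- mixer: hand-turned inversion mixer, fixed: grey base 130 (x) x 190 (y) x 16 mm, two uprights at y = +-86 mm, 147 mm high, a cradle between them turning about an axis along y 125 mm above the origin. Origin: underside centre; x points away from the operator, y left. Cradle with its load sweeps within 85 mm of the axis; the crank is outside the right upright (-y)
- rotor (a joint): turn of the cradle about the mixer's axis, rad: 0 at the loading stop (as it starts), grows as the crank goes from the operator's side over the top to the far side, 3.14 at the end stop with the cradle upside down. Stiff: friction about 0.3 N m, about 5 N at the crank knob; stays where it is left
- latch (a joint): turn of the latch lever about its pivot, rad: 0 open (as it starts, leaning away from the operator, 0.87 rad uphill of the cradle's normal), 0.95 shut (0.08 rad past the normal toward the fin). A spring holds it at either stop; past its centre at 0.475 it snaps shut by itself. About 4 N at the red pad moves it. Shut, a tug on the carrier cannot open it
- lever: latch lever: steel cross bar (7 mm thick, 49 mm wide), stem and red pad, 65 mm long. Origin: on its pivot, in the rotor's frame 58 mm uphill of the axis and 18 mm below it along the normal; z points from the pivot to 0.08 rad (uphill) off the pad, y along the pivot. Shut, its cross bar lies over the tongue with 2.4 mm of play
- lever_pad (a point): centre of the red pad of the latch lever: 28 mm (y) wide, 22 mm long up the lever, 9 mm thick; 54 mm from the pivot. The space behind it (far side) is free, but a board shelf overhangs the back of the desk from x = 0.70 m on, its underside 0.36 m above the desk: lean the hand some 20 degrees toward the operator there
- carrier: loose blue tube carrier: plate 100 x 130 x 6 mm with four capped tubes clamped on lengthwise, caps uphill, about 0.25 kg, a 36 mm wide tongue at its uphill end. Origin: underside centre of the plate; x uphill toward the caps, y left, z outward normal. Its downhill edge lies under a fixed lip, the shut latch bar holds the tongue; about 2 mm of play when latched
- fin (a point): point on the carrier's white centre fin, 34 mm above the carrier's underside, 12 mm below the fin's top. The fin is 10 mm thick along the carrier's x, 34 mm wide along y, in a 44 mm wide strip free of tubes (these reach 25 mm above the underside). Grip it across its 10 mm with the fingers along the normal, opened at most 45 mm: the shut lever stands 50 mm uphill
- cradle (a point): centre of the cradle's aluminium bed, 8 mm under the axis, where the carrier's origin belongs; turns with the rotor; z is the cradle's outward normal, x uphill, y left. At the loading stop the cradle leans 25 degrees to the operator: in the mixer's axes the normal is (-0.423, 0, 0.906), uphill is (0.906, 0, 0.423)
- crank_knob (a point): middle of the crank's black grip: a freely spinning handle, 18 mm thick, 44 mm long, along the mixer's y, 65 mm from the rotor's axis and 130 mm to the right (-y) of the mixer's centre. At the start it is level with the axis on the operator's side; it goes over the top to the same height on the far side
- petri_0: petri dish with pink medium, 63 mm wide, 14 mm high, bystander; origin underside centre
- petri_1: petri dish with yellow medium, 63 mm wide, 14 mm high, bystander; origin underside centre
- marker: black and white marker pen lying on the desk, 135 mm long, 15 mm thick, bystander
- tweezers: steel tweezers lying on the desk, 120 mm long, bystander
- stain_bottle: brown bottle with a white cap, 43 mm wide, 92 mm high, bystander; origin underside centre
- vial_2: glass vial with violet liquid, 21 mm wide, 55 mm high, bystander; origin underside centre

How it is judged:
By the outcome, as a careful person would: the job done as asked, in the order asked, and still so for the second after the job is handed in, with the robot touching nothing.
It also fails if it takes over 64 s, if anything falls off the work surface, if the arm or the gripper's body presses on something with over 40 N, if the wrist force passes 120 N, or if a joint passes its speed limit or range.

## Working session

There is one attempt and no reset: what is moved stays moved. The work goes in short steps, Python scripts to look and compute and a shell command to move; the robot and the scene stay as the last step left them, time stands still between calls to the robot, and variables do not carry over. Pictures are saved under pics/ and viewed, at most 10 in all, crops included, and the job is handed in when it is done.

```bash
ls; mkdir -p pics; python3 - <<'E'
from plant import r
import cv2,numpy as np
for n in("side","top"):
    im,d=r.get_image(n); cv2.imwrite(f"pics/{n}0.png",im); np.savez(f"{n}0.npz",im=im,d=d)
    p=r.camera_params(n); print(n,np.round(p["camera_matrix"],1).tolist(),p["dist_coeffs"],np.round(p["pose"],3).tolist())
s=r.sense();print(s)
E
```

```text
nudge.py
pics
plant.py
side [[523.5, 0.0, 317.7], [0.0, 523.5, 240.6], [0.0, 0.0, 1.0]] [0.03242753 0.         0.         0.         0.        ] [[1.0, -0.011, -0.026, 0.552], [0.018, -0.474, 0.88, -0.824], [-0.022, -0.88, -0.474, 0.602], [0.0, 0.0, 0.0, 1.0]]
top [[591.7, 0.0, 311.9], [0.0, 591.7, 234.8], [0.0, 0.0, 1.0]] [0.01277857 0.         0.         0.         0.        ] [[-0.009, -0.989, 0.149, 0.365], [-1.0, 0.007, -0.015, 0.065], [0.013, -0.149, -0.989, 1.425], [0.0, 0.0, 0.0, 1.0]]
{'t': 0.1, 'joints': array([ 1.0473916 ,  0.43513728,  0.0249668 ,  1.57399421, -0.01156335,
        1.13400348, -0.07511521]), 'qd': array([-1.32286330e-03, -1.76424525e-03, -1.59655497e-04, -1.52028700e-03,
        1.87485081e-03, -9.82159966e-05, -7.34568030e-04]), 'tau': array([ 2.45709161e-03, -6.71759176e+01,  1.02757037e+00, -3.16902781e+01,
        1.57028460e-02,  7.30722968e-03, -5.45148464e-05]), 'eef_pos': array([ 0.25507172, -0.57009165,  0.23061894]), 'tcp_rot': array([ 9.77953279e-01,  2.08822642e-01, -2.22015137e-04, -6.62925908e-04]), 'contact_force': array([-0.39548522,  0.18347507,  0.63843574]), 'moment': array([ 0.03627242,  0.04472267, -0.01954261]), 'finger_force': 0.0, 'grip_width': 0.9991871583519409}
```
View pics/side0.png

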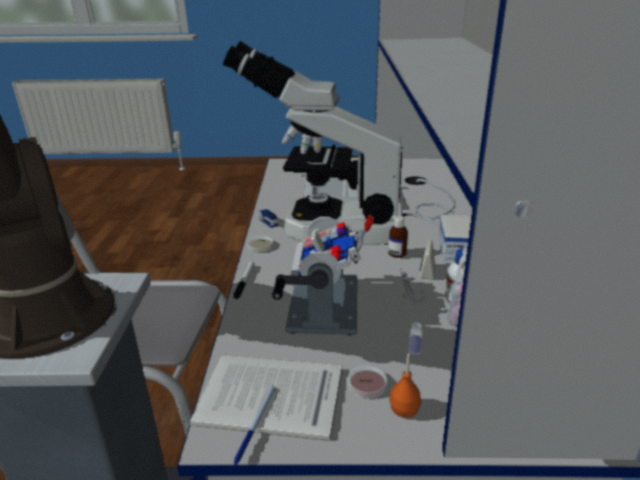

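View pics/top0.png

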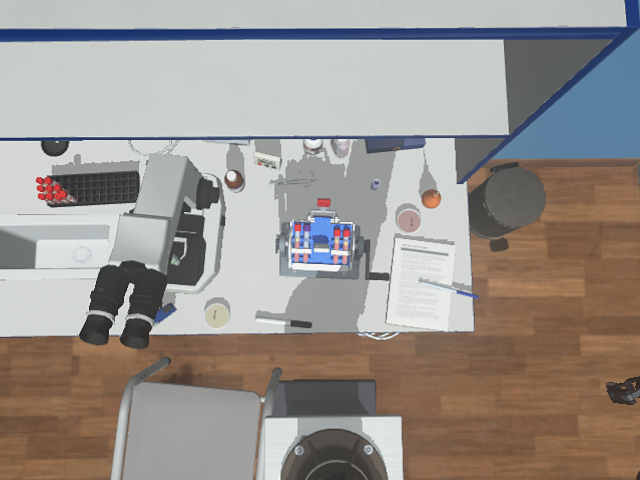

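The side view shows the mixer near (320,290), with the red pad at about (368,223) and the crank knob at (278,293). The top view shows the mixer near (322,245), the pad at (323,202), the knob at (378,276) and the fin near (321,241). Next I'll zoom in and measure.

```bash
cat > h.py <<'E'
import numpy as np,cv2
from plant import r
def cam(n):
    p=r.camera_params(n);return np.array(p["camera_matrix"]),np.array(p["dist_coeffs"]),np.array(p["pose"])
def ray(n,uv):
    K,D,T=cam(n);q=cv2.undistortPoints(np.array([[uv]],float),K,D)[0,0]
    d=T[:3,:3]@np.r_[q,1];return T[:3,3],d
def pt(n,uv,z): # pixel + optical depth
    o,d=ray(n,uv);return o+d*z
def plane(n,uv,z):
    o,d=ray(n,uv);return o+d*(z-o[2])/d[2]
def tri(a,b):
    (o1,d1),(o2,d2)=ray("side",a),ray("top",b)
    s=np.linalg.lstsq(np.c_[d1,-d2],o2-o1,rcond=None)[0]
    p,q=o1+d1*s[0],o2+d2*s[1];return (p+q)/2,np.linalg.norm(p-q)
def proj(n,P):
    K,D,T=cam(n);R=T[:3,:3].T
    return cv2.projectPoints(np.atleast_2d(np.array(P,float)),cv2.Rodrigues(R)[0],-R@T[:3,3],K,D)[0][:,0]
def cloud(n,d):
    K,D,T=cam(n);v,u=np.mgrid[:480,:640];q=cv2.undistortPoints(np.c_[u.ravel(),v.ravel()].astype(float)[:,None],K,D)[:,0]
    return ((np.c_[q,np.ones(len(q))]*d.reshape(-1,1))@T[:3,:3].T+T[:3,3]).reshape(480,640,3)
E
python3 - <<'E'
from h import *
for n in("side","top"):
    f=np.load(n+"0.npz");im,d=f["im"],f["d"];hsv=cv2.cvtColor(im,cv2.COLOR_BGR2HSV)
    C=cloud(n,d)
    m=(((hsv[...,0]<8)|(hsv[...,0]>172))&(hsv[...,1]>140)&(hsv[...,2]>70)).astype(np.uint8)
    k,l,st,c=cv2.connectedComponentsWithStats(m)
    for i in range(1,k):
        if st[i,4]>8 and 250<c[i][0]<450 and 150<c[i][1]<330:
            P=C[(l==i)&(d>0)];print(n,"red",c[i].round(1),st[i],np.median(P,0).round(3) if len(P) else None)
    x0,y0,w,h=(255,190,130,150) if n=="side" else (260,180,140,110)
    cv2.imwrite(f"pics/{n}_z.png",cv2.resize(im[y0:y0+h,x0:x0+w],None,fx=5 if n=="top" else 4,fy=5 if n=="top" else 4,interpolation=cv2.INTER_CUBIC))
    np.save(n+"C.npy",C)
E
```

```text
side red [368.3 222.3] [365 215   8  16  82] [0.618 0.01  0.189]
side red [340.7 225. ] [337 223   9   5  30] [0.571 0.072 0.152]
side red [335.3 251.7] [331 246   9  13  90] [ 0.56  -0.027  0.149]
top red [323.5 202.5] [318 199  12   8  76] [0.62  0.022 0.188]
top red [297.4 227.4] [295 225   6   6  35] [0.572 0.079 0.155]
top red [336.7 232.5] [334 230   7   6  35] [ 0.562 -0.008  0.152]
top red [346.1 232.9] [343 230   7   7  42] [ 0.56  -0.028  0.152]
```

View pics/side_z.png

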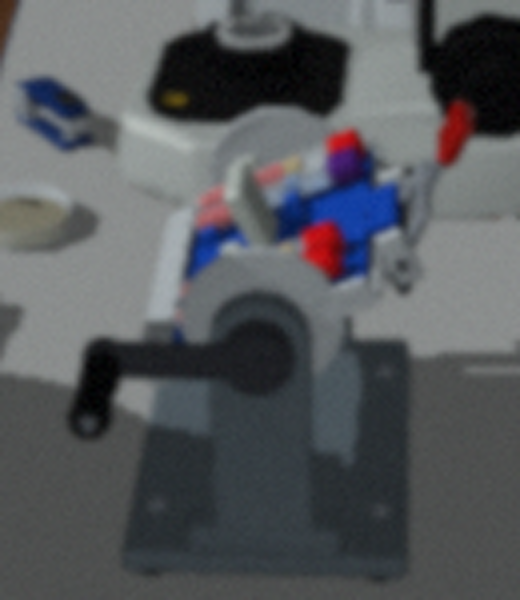

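View pics/top_z.png

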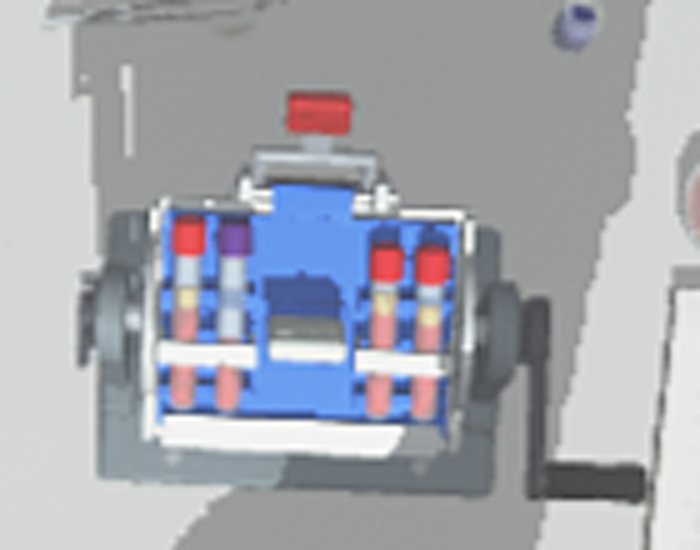

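The zooms show these features, converted to full-image pixels:

| Feature | Side | Top |
|---|---|---|
| Pad | (369.2,223.2) | (323.8,202.6) |
| Knob middle | (279,286.5) | (379,276.2) |
| Fin top centre | – | about (321.8,245) |
| Base near corners | – | about (279.4,275.5) and (359,278.5) |

The mixer is yawed by only a few degrees.

```bash
python3 - <<'E'
from h import *
print("pad",tri((369.0,222.8),(323.7,202.6)))
print("knob",tri((279.2,286.5),(379,276.2)))
print("baseBL,BR",plane("top",(279.6,275.6),.010),plane("top",(358.8,278.3),.010))
# side base near-corner check: crop (125,568)->left near, (405,568)
print("side base L,R",plane("side",(255+125/4,190+565/4),.008),plane("side",(255+407/4,190+568/4),.008))
f=np.load("top0.npz");im,d=f["im"],f["d"];C=np.load("topC.npy")
for n in("top","side"):
    C=np.load(n+"C.npy");im=np.load(n+"0.npz")["im"];hsv=cv2.cvtColor(im,cv2.COLOR_BGR2HSV)
    box=(C[...,0]>.44)&(C[...,0]<.72)&(C[...,1]>-.16)&(C[...,1]<.16)
    # knob: dark
    k=box&(hsv[...,2]<70)&(C[...,2]>.09)&(C[...,2]<.16)&(C[...,0]<.50)&(C[...,1]<-.07)
    P=C[k];print(n,"knob",len(P),P.mean(0).round(4),P.min(0).round(3),P.max(0).round(3))
    b=box&(C[...,2]>.010)&(C[...,2]<.022)
    P=C[b];q=cv2.minAreaRect((P[:,:2]*1000).astype(np.float32));print(n,"base",len(P),q)
    w=box&(hsv[...,1]<70)&(C[...,2]>.135)&(C[...,2]<.17)&(C[...,0]<.58)&(abs(C[...,1]-.022)<.03)
    P=C[w];print(n,"fin",len(P),P.mean(0).round(4),P.min(0).round(3),P.max(0).round(3))
    bl=box&(hsv[...,0]>100)&(hsv[...,0]<125)&(hsv[...,1]>120)&(C[...,2]>.08);P=C[bl]
    c=P.mean(0);u,s,v=np.linalg.svd(P-c,full_matrices=0);print(n,"blue",c.round(4),v.round(3)[2],P.min(0).round(3),P.max(0).round(3))
E
```

```text
pad (array([0.62095674, 0.02093456, 0.18242485]), np.float64(0.0013129791413632869))
knob (array([ 0.46639767, -0.10067377,  0.12755321]), np.float64(0.0016277515299897621))
baseBL,BR [0.47984451 0.12252931 0.01      ] [ 0.4718023  -0.06700362  0.01      ]
side base L,R [ 0.46880223 -0.06619693  0.008     ] [ 0.59630553 -0.0696209   0.008     ]
top knob 12 [ 0.464  -0.0976  0.13  ] [ 0.461 -0.12   0.126] [ 0.474 -0.087  0.136]
top base 1030 ((576.914306640625, -6.2711944580078125), (274.42620849609375, 307.62249755859375), 0.2747061550617218)
top fin 163 [0.5299 0.0208 0.1502] [ 0.518 -0.006  0.136] [0.555 0.051 0.165]
top blue [0.6585 0.006  0.577 ] [-0.973  0.002  0.232] [ 0.497 -0.16   0.099] [0.706 0.16  0.784]
side knob 370 [ 0.4732 -0.0953  0.1284] [ 0.455 -0.126  0.117] [ 0.499 -0.071  0.135]
side base 2446 ((570.5184936523438, -19.902633666992188), (264.3769836425781, 278.87261962890625), 0.7218608856201172)
side fin 180 [0.5266 0.0204 0.1485] [ 0.515 -0.008  0.135] [0.561 0.052 0.161]
side blue [0.6132 0.0053 0.2251] [ 0.843 -0.02  -0.537] [ 0.464 -0.159  0.103] [0.703 0.159 0.378]
```

```bash
cat >> h.py <<'E'
from scipy.spatial.transform import Rotation as Ro
O=np.array([.5385,.0253,0]);YAW=-.042;RM=Ro.from_euler("z",YAW)
def W(m): return O+RM.apply(m)
def ori(lean,side=0):  # tool y = mixer -y (side=0) ; side=1: tool y in the x-z plane
    s,c=np.sin(lean),np.cos(lean);z=np.array([s,0,-c]);y=np.array([0,-1.,0]) if not side else np.array([c,0,s])
    return RM*Ro.from_matrix(np.c_[np.cross(y,z),y,z])
def rel(p,R):
    s=r.sense();R0=Ro.from_quat(s["tcp_rot"]);print("t %.2f"%s["t"],"at",s["eef_pos"].round(4),"F",s["contact_force"].round(1),"d",R0.inv().apply(p-s["eef_pos"]).round(4),"rot",(R0.inv()*R).as_rotvec().round(4),"grip",round(s["grip_width"],2))
def show(n,f,box,k):
    im,d=r.get_image(n);x,y,w,h=box;cv2.imwrite("pics/"+f,cv2.resize(im[y:y+h,x:x+w],None,fx=k,fy=k,interpolation=cv2.INTER_CUBIC));return im,d
E
python3 - <<'E'
from h import *
print(W([.0829,0,.1822]),W([.0335,0,.1801]),W([-.065,-.13,.125]),W([-.011,0,.1486]))
s=r.sense();rel(s["eef_pos"]+[0,0,.06],ori(np.radians(20)))
R0=Ro.from_quat(s["tcp_rot"])
E
```

```text
[0.62132689 0.02181922 0.1822    ] [0.57197046 0.02389341 0.1801    ] [ 0.46809893 -0.10185616  0.125     ] [0.5275097  0.02576186 0.1486    ]
t 0.10 at [ 0.2551 -0.5701  0.2306] F [-0.4  0.2  0.6] d [-0.     -0.0001 -0.06  ] rot [-0.0821  0.3433  0.4578] grip 1.0
```

```bash
echo '{"moves":[[0, 0, -0.06, -0.0821, 0.3433, 0.4578], [0, 0, -0.06, -0.0821, 0.3433, 0.4578], [0, 0, -0.06, -0.0821, 0.3433, 0.4578], [0, 0, -0.06, -0.0821, 0.3433, 0.4578], [0, 0, -0.06, -0.0821, 0.3433, 0.4578]]}' | python3 nudge.py 0 30; python3 - <<'E'
from h import *
rel(W([.120,0,.28]),ori(np.radians(20)))
E
```

```text
t: 0.52
eef_pos: [0.2535, -0.5712, 0.2915]
tcp_rot: [0.984, -0.025, 0.175, 0.005]
contact_force: [-0.3, -0.1, -0.1]
grip_width: 0.296
finger_force: 0.0
t 0.52 at [ 0.2535 -0.5712  0.2915] F [-0.3 -0.1 -0.1] d [ 0.3477 -0.6112  0.1398] rot [ 0.0036 -0.0038 -0.0076] grip 0.3
```

```bash
for i in 1 2 3; do echo '{"moves":[[0.02, -0.0355, 0.008, 0, 0, 0], [0.04, -0.071, 0.016, 0, 0, 0], [0.06, -0.1065, 0.024, 0, 0, 0], [0.08, -0.142, 0.032, 0, 0, 0], [0.1, -0.1775, 0.04, 0, 0, 0]]}' | python3 nudge.py; done | grep -E 'eef|force'; python3 - <<'E'
from h import *
rel(W([.120,0,.22]),ori(np.radians(20)))
E
```

```text
eef_pos: [0.3707, -0.3958, 0.2875]
contact_force: [0.9, -1.2, -0.5]
finger_force: 0.0
eef_pos: [0.4858, -0.2229, 0.2842]
contact_force: [0.0, -0.5, -0.1]
finger_force: 0.0
eef_pos: [0.6009, -0.0503, 0.2806]
contact_force: [0.3, -1.3, -0.0]
finger_force: 0.0
t 1.77 at [ 0.6009 -0.0503  0.2806] F [ 0.3 -1.3 -0. ] d [ 0.0304 -0.073   0.0755] rot [ 0.0014 -0.0009  0.0001] grip 0.0
```

```bash
echo '{"moves":[[0.01, -0.036, 0, 0, 0, 0], [0.03, -0.073, 0, 0, 0, 0], [0.03, -0.073, 0.03, 0, 0, 0], [0.03, -0.073, 0.06, 0, 0, 0], [0.03, -0.073, 0.075, 0, 0, 0]]}' | python3 nudge.py | grep -E 'eef|contact'; python3 - <<'E'
from h import *
rel(W([.118,0,.172]),ori(np.radians(20)))
show("side","s1.png",(230,100,220,180),3)
E
```

```text
eef_pos: [0.6566, 0.0195, 0.2169]
contact_force: [-0.5, -0.6, -1.4]
t 2.18 at [0.6566 0.0195 0.2169] F [-0.5 -0.6 -1.4] d [-0.0155 -0.0009  0.0421] rot [0.0009 0.003  0.0022] grip -0.0
```

View pics/s1.png

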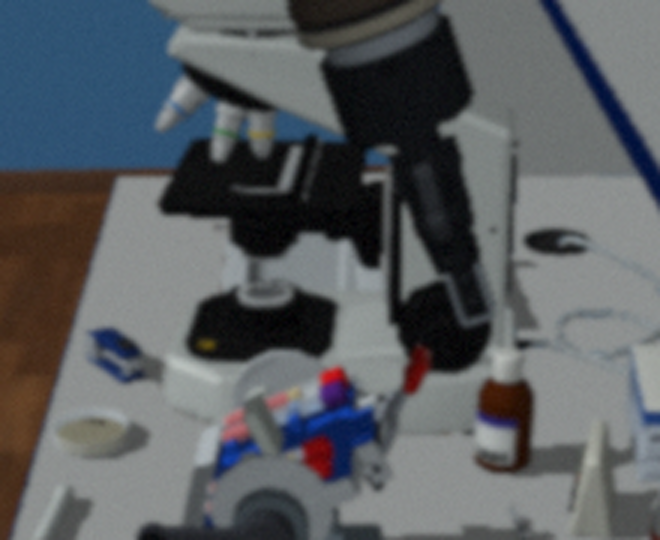

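The image shows the closed fingertips at crop (478,320), behind and above the open red lever at (418,368), with the path clear. I'll lower the hand and then pull toward the operator.

```bash
echo '{"moves":[[-0.005, -0.001, 0.014, 0, 0, 0], [-0.01, -0.001, 0.028, 0, 0, 0], [-0.0155, -0.001, 0.042, 0, 0, 0]]}' | python3 nudge.py | grep -E 'eef|contact'; echo '{"moves":[[-0.005, 0, -0.0018, 0, 0, 0], [-0.01, 0, -0.0036, 0, 0, 0], [-0.014, 0, -0.0051, 0, 0, 0], [-0.018, 0, -0.0066, 0, 0, 0], [-0.021, 0, -0.0077, 0, 0, 0]]}' | python3 nudge.py | grep -E 'eef|contact'; echo '{"moves":[[-0.004, 0, -0.0015, 0, 0, 0], [-0.008, 0, -0.0029, 0, 0, 0], [-0.012, 0, -0.0044, 0, 0, 0], [-0.016, 0, -0.0058, 0, 0, 0], [-0.02, 0, -0.0073, 0, 0, 0]]}' | python3 nudge.py | grep -E 'eef|contact';python3 - <<'E'
from h import *
rel(W([.06,0,.172]),ori(np.radians(20)))
show("side","s2.png",(290,180,110,90),6)
E
```

```text
eef_pos: [0.6572, 0.0194, 0.1757]
contact_force: [0.2, 0.1, 1.0]
eef_pos: [0.6369, 0.0204, 0.179]
contact_force: [5.6, -1.1, 8.2]
eef_pos: [0.6124, 0.0213, 0.1758]
contact_force: [0.8, 0.4, -1.0]
t 3.32 at [0.6124 0.0213 0.1758] F [ 0.8  0.4 -1. ] d [-0.0145 -0.0009 -0.0012] rot [0.0014 0.     0.0004] grip -0.0
```

View pics/s2.png

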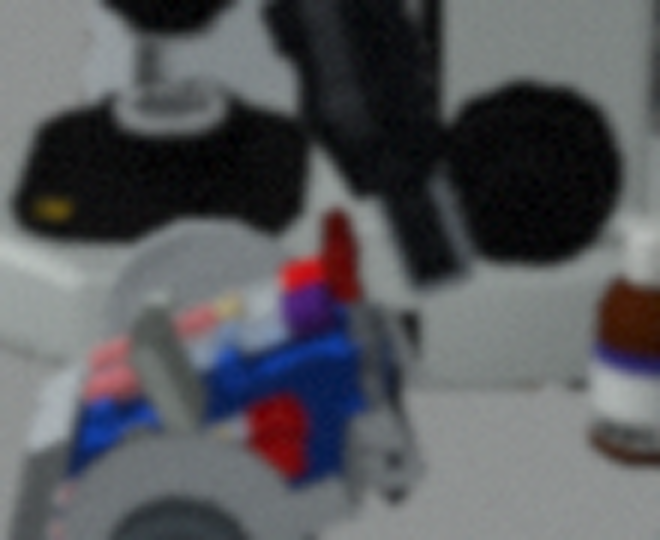

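The lever has snapped shut: the pad is now at crop (340,258), so about (346.7,223) in the image, leaning toward the fin. I'll check it against the expected shut position, raise the hand and work out the grasp.

```bash
echo '{"moves":[[0.01, 0, -0.04, 0, 0, 0], [0.01, 0, -0.08, 0, 0, 0], [0.01, 0, -0.1, 0, 0, 0]]}' | python3 nudge.py .47 30| grep -E 'eef|contact'; python3 - <<'E'
from h import *
print("shut pad predicted px",proj("side",W([.0335,0,.1801])),proj("top",W([.0335,0,.1801])))
im,d=show("top","t3.png",(260,180,140,110),5)
hsv=cv2.cvtColor(im,cv2.COLOR_BGR2HSV)
L=np.radians(25);n=np.array([-np.sin(L),0,np.cos(L)])
R=ori(L,1)
print(r.sense()["joints"].round(2))
p=W(np.array([0,0,.125])+n*.075)
rel(p,R);rel(p,R*Ro.from_euler("z",np.pi))
E
```

```text
eef_pos: [0.5884, 0.0233, 0.2766]
contact_force: [-0.0, -0.5, 0.2]
shut pad predicted px [[342.01990129 223.47411642]] [[322.56933834 225.65464658]]
[ 0.15  0.17 -0.37  1.89  0.22  0.75 -1.96]
t 3.67 at [0.589  0.0236 0.2796] F [-0.   0.9  2.4] d [-0.1072  0.0003  0.0525] rot [-0.0628  0.0629 -1.5689] grip 0.47
t 3.67 at [0.589  0.0236 0.2796] F [-0.   0.9  2.4] d [-0.1072  0.0003  0.0525] rot [0.0629 0.0628 1.5709] grip 0.47
```

```bash
echo '{"moves":[[-0.01, 0, 0, 0.02, 0.02, 0.12], [-0.03, 0, 0, 0.02, 0.02, 0.24], [-0.05, 0, 0, 0.03, 0.03, 0.36], [-0.07, 0, 0, 0.03, 0.03, 0.48], [-0.09, 0, 0, 0.03, 0.03, 0.6]]}' | python3 nudge.py | grep -E 'eef|contact'; python3 - <<'E'
from h import *
L=np.radians(25);n=np.array([-np.sin(L),0,np.cos(L)]);R=ori(L,1)*Ro.from_euler("z",np.pi)
rel(W(np.array([0,0,.125])+n*.095),R)
im,d=show("side","s4.png",(290,180,110,90),6)
hsv=cv2.cvtColor(im,cv2.COLOR_BGR2HSV);C=cloud("side",d)
m=(((hsv[...,0]<8)|(hsv[...,0]>172))&(hsv[...,1]>140)&(hsv[...,2]>70)).astype(np.uint8)
k,l,st,c=cv2.connectedComponentsWithStats(m)
for i in range(1,k):
    if st[i,4]>8 and 250<c[i][0]<450 and 150<c[i][1]<330: print(c[i].round(1),st[i],np.median(C[l==i],0).round(3))
for a in(.7,.8,.95):
    u=np.array([np.cos(L),0,np.sin(L)]);t=.87-a;P=W(np.array([0,0,.125])+.058*u-.018*n+.054*(np.cos(t)*n+np.sin(t)*u));print(a,P.round(3),proj("side",P))
E
```

```text
eef_pos: [0.5023, 0.0257, 0.2411]
contact_force: [0.3, 0.5, 1.1]
t 4.08 at [0.5023 0.0257 0.2411] F [0.3 0.5 1.1] d [-0.0127  0.008   0.0263] rot [0.0385 0.0411 0.9638] grip 0.47
[340.8 225.2] [338 218   7  14  55] [0.57  0.011 0.183]
[335.8 251.9] [331 246  10  13  84] [ 0.56  -0.027  0.149]
0.7 [0.584 0.023 0.185] [[348.95140769 220.93675099]]
0.8 [0.579 0.024 0.184] [[346.09282155 221.75483775]]
0.95 [0.572 0.024 0.18 ] [[342.02739679 223.44507825]]
```

View pics/s4.png

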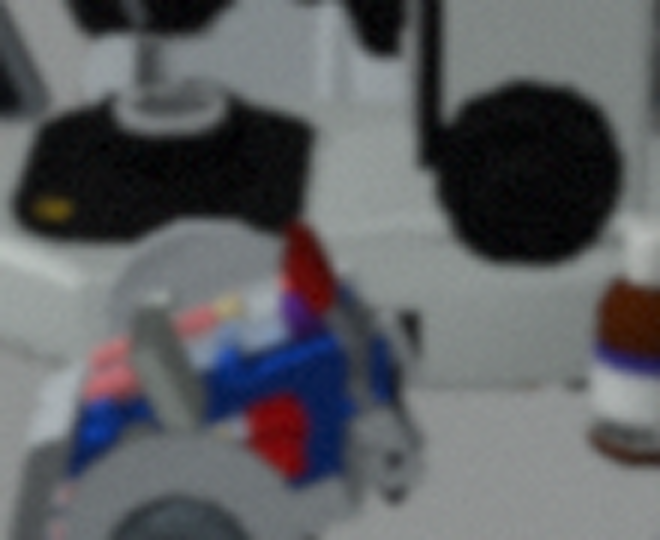

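The lever is fully shut: the pad is at (340.8,225.2), which matches the 0.95 rad prediction. The white fin at crop (165,350) is free. I'll finish the turn above it.

```bash
echo '{"moves":[[0, 0, 0, 0.005, 0.005, 0.12], [0, 0, 0, 0.01, 0.01, 0.24], [0, 0, 0, 0.015, 0.015, 0.36], [-0.006, 0.004, 0.006, 0.02, 0.02, 0.48], [-0.012, 0.008, 0.01, 0.025, 0.025, 0.6]]}' | python3 nudge.py | grep -E 'eef|contact'; echo '{"moves":[[0, 0, 0, 0.005, 0.005, 0.12], [0, 0, 0, 0.01, 0.01, 0.24], [0, 0, 0, 0.014, 0.016, 0.364], [0, 0, 0, 0.014, 0.016, 0.364]]}' | python3 nudge.py| grep -E 'eef|contact'; python3 - <<'E'
from h import *
L=np.radians(25);n=np.array([-np.sin(L),0,np.cos(L)]);R=ori(L,1)*Ro.from_euler("z",np.pi)
rel(W(np.array([0,0,.125])+n*.009),R);print(r.sense()["joints"].round(2))
E
```

```text
eef_pos: [0.5061, 0.0189, 0.2359]
contact_force: [0.3, 0.6, -0.4]
eef_pos: [0.5141, 0.0157, 0.2314]
contact_force: [-0.5, -1.0, 0.2]
t 4.88 at [0.5141 0.0157 0.2314] F [-0.5 -1.   0.2] d [-0.0186  0.01    0.0986] rot [0.0333 0.0329 0.6522] grip 0.47
[-0.95  0.02  0.81  2.22  0.08  0.52 -2.73]
```

```bash
echo '{"moves":[[0, 0, -0.02, 0, 0, -0.12], [0, 0, -0.02, 0, 0, -0.24], [0, 0, -0.02, 0, 0, -0.36], [0, 0, -0.02, 0, 0, -0.48], [0, 0, -0.02, 0, 0, -0.6]]}' | python3 nudge.py | grep -E 'eef|contact'; echo '{"moves":[[0, 0, 0, 0, 0, -0.12], [0, 0, 0, 0, 0, -0.24], [0, 0, 0, 0, 0, -0.36], [0, 0, 0, 0, 0, -0.48], [0, 0, 0, 0, 0, -0.6]]}' | python3 nudge.py | grep -E 'eef|contact';echo '{"moves":[[0, 0, 0, 0, 0, -0.12], [0, 0, 0, 0, 0, -0.24], [0, 0, 0, 0, 0, -0.36], [0, 0, 0, 0, 0, -0.48], [0, 0, 0, 0, 0, -0.6]]}' | python3 nudge.py | grep -E 'eef|contact';python3 - <<'E'
from h import *
L=np.radians(25);n=np.array([-np.sin(L),0,np.cos(L)]);R=ori(L,1)
rel(W(np.array([0,0,.125])+n*.009),R);print(r.sense()["joints"].round(2))
E
```

```text
eef_pos: [0.5063, 0.0159, 0.2499]
contact_force: [-0.6, 0.4, -0.4]
eef_pos: [0.5063, 0.0157, 0.2498]
contact_force: [-0.7, 0.3, 0.8]
eef_pos: [0.5063, 0.0157, 0.2498]
contact_force: [0.4, -0.6, 0.8]
t 6.13 at [0.5063 0.0157 0.2498] F [ 0.4 -0.6  0.8] d [-0.0053 -0.0202  0.1186] rot [-0.0467 -0.005  -0.682 ] grip 0.47
[-1.12 -0.06  0.93  2.21  0.21  0.59 -1.05]
```

```bash
echo '{"moves":[[0, 0, 0, -0.01, 0, -0.12], [0, 0, 0, -0.02, 0, -0.24], [0, 0, 0, -0.03, 0, -0.36], [0, 0, 0, -0.04, 0, -0.48], [0, 0, 0, -0.046, -0.005, -0.6]]}' | python3 nudge.py | grep -E 'eef|contact'; echo '{"moves":[[0, 0, 0, 0, 0, -0.082], [0, 0, 0, 0, 0, -0.082], [0, 0, 0, 0, 0, -0.082]]}' | python3 nudge.py | grep -E 'eef|contact';python3 - <<'E'
from h import *
L=np.radians(25);n=np.array([-np.sin(L),0,np.cos(L)]);R=ori(L,1)
rel(W(np.array([0,0,.125])+n*.009),R);print(r.sense()["joints"].round(2))
E
```

```text
eef_pos: [0.5062, 0.0156, 0.2497]
contact_force: [-0.5, 0.1, -0.7]
eef_pos: [0.5065, 0.0158, 0.25]
contact_force: [0.1, -0.1, 0.2]
t 6.80 at [0.5065 0.0158 0.25  ] F [ 0.1 -0.1  0.2] d [ 0.0107 -0.0242  0.1176] rot [-0.001   0.0013 -0.0088] grip 0.47
[-1.2  -0.1   0.95  2.24  0.37  0.57 -0.56]
```

```bash
echo '{"moves":[[0.005, -0.012, 0.03, 0, 0, -0.009], [0.0107, -0.0242, 0.06, 0, 0, -0.009], [0.0107, -0.0242, 0.065, 0, 0, -0.009], [0.0107, -0.0242, 0.065, 0, 0, -0.009]]}' | python3 nudge.py | grep -E 'eef|contact';python3 - <<'E'
from h import *
L=np.radians(25);n=np.array([-np.sin(L),0,np.cos(L)]);R=ori(L,1)
rel(W(np.array([0,0,.125])+n*.009),R)
show("side","s5.png",(270,150,110,120),5)
E
```

```text
eef_pos: [0.5115, 0.0256, 0.1782]
contact_force: [-1.2, -0.1, 1.0]
t 7.13 at [0.5115 0.0256 0.1782] F [-1.2 -0.1  1. ] d [0.0011 0.0022 0.0506] rot [-0.0043  0.0053 -0.0005] grip 0.47
```

View pics/s5.png

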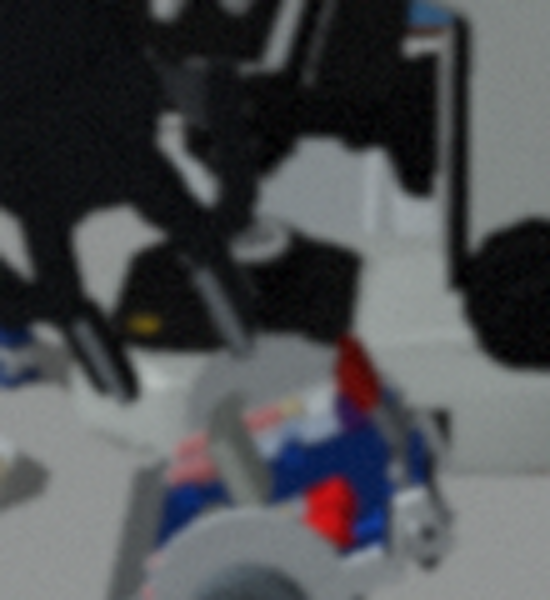

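```bash
python3 - <<'E'
from h import *
L=np.radians(25);n=np.array([-np.sin(L),0,np.cos(L)]);u=np.array([np.cos(L),0,np.sin(L)])
A=np.array([0,0,.125]);s=r.sense()
p=s["eef_pos"];f=lambda q:((q-[270,150])*5).round(0).tolist()
print("tcp",f(proj("side",p)),"tips",f(proj("side",p+RM.apply(u)*.02)),f(proj("side",p-RM.apply(u)*.02)))
for y in(-.017,.017):
  for dx in(-.005,.005):
    print("fintop",y,dx,f(proj("side",W(A+n*.038+u*dx+np.array([0,y,0])))),f(proj("side",W(A+n*.0+u*dx+np.array([0,y,0])))))
C=np.load("topC.npy");im=np.load("top0.npz")["im"]
for uv in[(321.6,243.5),(321.6,245),(321.6,246.5),(321.6,248.5),(321.6,250.5)]: print(uv,C[int(round(uv[1])),int(round(uv[0]))].round(4),im[int(round(uv[1])),int(round(uv[0]))])
print(proj("top",[W(A+n*.038+u*.005),W(A+n*.038-u*.005),W(A+n*.002-u*.005)]))
E
```

```text
tcp [[194.0, 369.0]] tips [[244.0, 348.0]] [[145.0, 389.0]]
fintop -0.017 -0.005 [[209.0, 444.0]] [[255.0, 527.0]]
fintop -0.017 0.005 [[234.0, 434.0]] [[280.0, 517.0]]
fintop 0.017 -0.005 [[216.0, 401.0]] [[260.0, 482.0]]
fintop 0.017 0.005 [[240.0, 391.0]] [[284.0, 473.0]]
(321.6, 243.5) [0.5384 0.0242 0.1362] [121 119 115]
(321.6, 245) [0.5349 0.0245 0.1461] [129 129 126]
(321.6, 246.5) [0.5315 0.0248 0.1549] [136 138 134]
(321.6, 248.5) [0.526  0.0252 0.1639] [181 186 178]
(321.6, 250.5) [0.5222 0.0251 0.1594] [243 244 244]
[[321.67511866 247.68403196]
 [321.4904193  252.09700777]
 [321.26452251 247.04721508]]
```

The projected fin and TCP agree with the image: right tip at (243,350) and fin top between (235,395) and (210,440). The approach along the normal is therefore centred, and I'll descend.

```bash
echo '{"moves":[[0.001, 0.002, 0.012, 0, 0, 0], [0.001, 0.002, 0.024, 0, 0, 0], [0.001, 0.002, 0.036, 0, 0, 0], [0.001, 0.002, 0.046, 0, 0, 0], [0.001, 0.002, 0.05, 0, 0, 0]]}' | python3 nudge.py | grep -E 'eef|contact';echo '{"moves":[[0, 0, 0, 0, 0, 0], [0, 0, 0, 0, 0, 0], [0, 0, 0, 0, 0, 0]]}' | python3 nudge.py | grep -E 'eef|contact'; python3 - <<'E'
from h import *
L=np.radians(25);n=np.array([-np.sin(L),0,np.cos(L)]);R=ori(L,1)
rel(W(np.array([0,0,.125])+n*.009),R)
E
```

```text
eef_pos: [0.5365, 0.0265, 0.1373]
contact_force: [-0.4, -0.2, 0.1]
eef_pos: [0.5361, 0.0264, 0.1377]
contact_force: [0.1, 0.6, 0.5]
t 7.85 at [0.5361 0.0264 0.1377] F [0.1 0.6 0.5] d [-0.001  -0.0032  0.0035] rot [0.0007 0.0006 0.0018] grip 0.47
```

```bash
echo '{"moves":[[0, -0.002, 0.002, 0, 0, 0], [0, -0.003, 0.003, 0, 0, 0], [0, -0.003, 0.003, 0, 0, 0], [0, -0.003, 0.003, 0, 0, 0], [0, -0.003, 0.003, 0, 0, 0]]}' | python3 nudge.py 0 50; echo '{"moves":[[0, 0, 0, 0, 0, 0], [0, 0, 0, 0, 0, 0]]}' | python3 nudge.py
```

```text
t: 8.27
eef_pos: [0.5336, 0.0267, 0.1325]
tcp_rot: [0.704, 0.676, 0.149, 0.156]
contact_force: [-4.7, 1.5, 6.6]
grip_width: 0.109
finger_force: 49.1
t: 8.43
eef_pos: [0.5336, 0.0267, 0.1325]
tcp_rot: [0.704, 0.676, 0.149, 0.156]
contact_force: [-5.5, 1.4, 6.7]
grip_width: 0.111
finger_force: 49.1
```

```bash
echo '{"moves":[[0, 0, -0.0015, 0, 0, 0], [0, 0, -0.003, 0, 0, 0]]}' | python3 nudge.py - 80|grep -E 'eef|contact'; echo '{"moves":[[0, 0, -0.001, 0, 0, 0], [0, 0, -0.002, 0, 0, 0]]}' | python3 nudge.py|grep -E 'eef|contact'
```

```text
eef_pos: [0.5325, 0.0263, 0.1351]
contact_force: [9.6, 0.2, -24.7]
eef_pos: [0.532, 0.0263, 0.1356]
contact_force: [39.8, -0.1, -74.3]
```

```bash
echo '{"moves":[[0, 0, 0.0016, 0, 0, 0], [0, 0, 0.0016, 0, 0, 0], [0, 0, 0.0016, 0, 0, 0]]}' | python3 nudge.py|grep -E 'eef|contact'
```

```text
eef_pos: [0.5324, 0.0264, 0.1352]
contact_force: [6.7, 0.4, -16.6]
```

```bash
echo '{"moves":[[0, 0, -0.0005, 0, 0, 0], [0, 0, -0.0005, 0, 0, 0], [0, 0, -0.0005, 0, 0, 0], [0, 0, -0.0005, 0, 0, 0]]}' | python3 nudge.py|grep -E 'eef|contact'; echo '{"moves":[[0, 0, 0, 0, 0, 0], [0, 0, 0, 0, 0, 0]]}' | python3 nudge.py|grep -E 'eef|contact';  echo '{"moves":[[0, 0, 0.0015, 0, 0, 0], [0, 0, 0.0025, 0, 0, 0], [0, 0, 0.0025, 0, 0, 0]]}' | python3 nudge.py|grep -E 'eef|contact'
```

```text
eef_pos: [0.5323, 0.0264, 0.1353]
contact_force: [15.6, 0.7, -32.8]
eef_pos: [0.5323, 0.0263, 0.1353]
contact_force: [15.5, 0.3, -32.1]
eef_pos: [0.5339, 0.0263, 0.1341]
contact_force: [-0.0, -0.1, -2.3]
```

The tug held about 36 N for half a second and the carrier stayed put. I'll let go and retreat along the normal.

```bash
echo '{"moves":[[0, 0, 0, 0, 0, 0], [0, 0, 0, 0, 0, 0], [0, 0, 0, 0, 0, 0], [0, 0, 0, 0, 0, 0]]}' | python3 nudge.py .47 20|grep -E 'eef|contact|width'; echo '{"moves":[[0, 0, -0.02, 0, 0, 0], [0, 0, -0.05, 0, 0, 0], [0, 0, -0.08, 0, 0, 0], [0, 0, -0.11, 0, 0, 0], [0, 0, -0.12, 0, 0, 0]]}' | python3 nudge.py|grep -E 'eef|contact';python3 - <<'E'
from h import *
L=np.radians(25);R=ori(L,1);z=RM.apply([np.sin(L),0,-np.cos(L)])
k=W([-.065,-.132,.126]);rel(k+.017*z-.08*z,R)
im,d=r.get_image("side");hsv=cv2.cvtColor(im,cv2.COLOR_BGR2HSV)
m=(((hsv[...,0]<8)|(hsv[...,0]>172))&(hsv[...,1]>140)&(hsv[...,2]>70)).astype(np.uint8)
_,l,st,c=cv2.connectedComponentsWithStats(m);print([c[i].round(1).tolist() for i in range(1,len(st)) if st[i,4]>8 and 250<c[i][0]<450 and 150<c[i][1]<330])
E
```

```text
eef_pos: [0.5342, 0.0263, 0.1344]
contact_force: [-0.1, -1.0, 0.5]
grip_width: 0.472
eef_pos: [0.4886, 0.0422, 0.2102]
contact_force: [-1.3, 1.9, -0.6]
t 10.52 at [0.4886 0.0422 0.2102] F [-1.3  1.9 -0.6] d [-0.1461 -0.0509  0.0053] rot [-0.0238 -0.0215  0.0164] grip 0.47
[[340.7, 225.4], [336.6, 251.7]]
```

```bash
python3 -c "
from plant import r
s=r.sense();print(s['joints'].round(2),s['eef_pos'])"; echo '{"moves":[[-0.04, -0.008, 0, 0, 0, 0], [-0.08, -0.016, 0, 0, 0, 0], [-0.12, -0.03, 0, -0.02, -0.02, 0.016], [-0.146, -0.045, 0, -0.02, -0.02, 0.016], [-0.146, -0.051, 0.005, -0.02, -0.02, 0.016]]}' | python3 nudge.py|grep -E 'eef|contact';python3 - <<'E'
from h import *
L=np.radians(25);R=ori(L,1);z=RM.apply([np.sin(L),0,-np.cos(L)])
k=W([-.065,-.132,.126]);rel(k+.017*z-.06*z,R);print(r.sense()["joints"].round(2))
L=np.radians(0);R=ori(L,1);z=RM.apply([np.sin(L),0,-np.cos(L)]);rel(k+.017*z-.06*z,R)
E
```

```text
[-1.31 -0.05  1.06  2.31  0.3   0.46 -0.51] [0.48861989 0.04085414 0.21232896]
eef_pos: [0.4388, -0.1065, 0.1817]
contact_force: [0.1, -0.6, -0.2]
t 10.98 at [ 0.4388 -0.1065  0.1817] F [ 0.1 -0.6 -0.2] d [0.0038 0.0029 0.0198] rot [-0.0051 -0.0038 -0.0067] grip 0.47
[-1.13 -0.2   1.22  2.44  0.43  0.37 -0.29]
t 10.98 at [ 0.4388 -0.1065  0.1817] F [ 0.1 -0.6 -0.2] d [0.0039 0.0211 0.0238] rot [ 0.4312 -0.0051 -0.0057] grip 0.47
```

```bash
echo '{"moves":[[0, 0, 0, 0.1, 0, 0], [0.002, 0.008, 0, 0.18, -0.005, -0.006], [0.004, 0.011, 0.0, 0.226, -0.005, -0.006], [0.004, 0.011, 0.0, 0.226, -0.005, -0.006]]}' | python3 nudge.py|grep -E 'eef|contact';python3 - <<'E'
from h import *
L=np.radians(12);R=ori(L,1);z=RM.apply([np.sin(L),0,-np.cos(L)])
k=W([-.065,-.132,.126]);rel(k+.017*z,R);print(r.sense()["joints"].round(2))
a=k;print("side px crop",((proj("side",[r.sense()["eef_pos"],a])-[230,200])*5).round(0).tolist())
show("side","s6.png",(230,200,140,110),5)
E
```

```text
eef_pos: [0.4487, -0.1003, 0.1873]
contact_force: [-1.9, -0.5, 0.9]
t 11.32 at [ 0.4487 -0.1003  0.1873] F [-1.9 -0.5  0.9] d [-0.0023  0.006   0.081 ] rot [0.0028 0.0054 0.0042] grip 0.47
[-0.95  0.16  1.23  2.24 -0.31  0.66  0.45]
side px crop [[183.0, 275.0], [253.0, 441.0]]
```

View pics/s6.png

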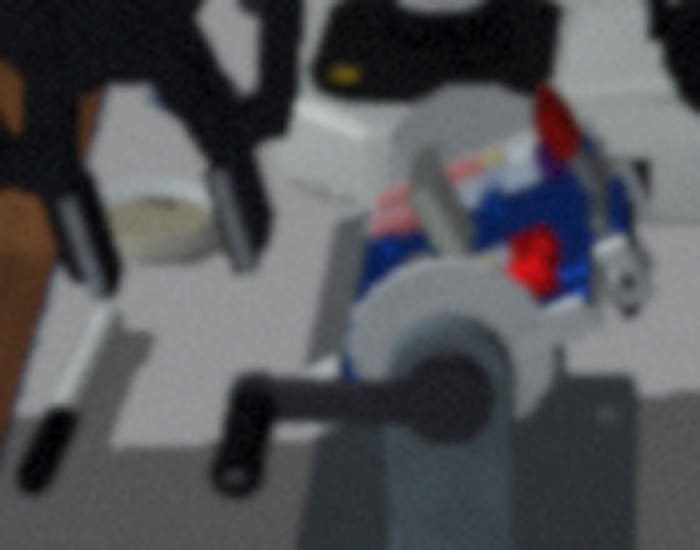

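The knob runs from crop (237,475) to (255,390), with its middle at about (246,433), roughly 2.5 mm nearer the operator than predicted. I'll descend with that correction and grip lightly.

```bash
echo '{"moves":[[-0.002, 0.0035, 0.02, 0, 0.005, 0.004], [-0.002, 0.0035, 0.04, 0, 0.005, 0.004], [-0.002, 0.0035, 0.06, 0, 0.005, 0.004], [-0.002, 0.0035, 0.075, 0, 0.005, 0.004], [-0.002, 0.0035, 0.081, 0, 0.005, 0.004]]}' | python3 nudge.py|grep -E 'eef|contact'; echo '{"moves":[[0, 0, 0, 0, 0, 0], [0, 0, 0, 0, 0, 0], [0, 0, 0, 0, 0, 0], [0, 0, 0, 0, 0, 0], [0, 0, 0, 0, 0, 0]]}' | python3 nudge.py 0 20; python3 - <<'E'
from h import *
L=np.radians(12);R=ori(L,1);z=RM.apply([np.sin(L),0,-np.cos(L)])
k=W([-.065,-.132,.126]);rel(k+.017*z,R);s=r.sense();print(Ro.from_quat(s["tcp_rot"]).inv().apply(s["contact_force"]).round(1),s["joints"].round(2))
E
```

```text
eef_pos: [0.4684, -0.1054, 0.107]
contact_force: [-0.1, 0.9, -0.1]
t: 12.2
eef_pos: [0.4688, -0.1053, 0.1095]
tcp_rot: [0.718, 0.688, 0.072, 0.079]
contact_force: [-2.1, -5.9, -1.2]
grip_width: 0.19
finger_force: 19.9
t 12.20 at [ 0.4688 -0.1053  0.1095] F [-2.1 -5.9 -1.2] d [0.0014 0.0026 0.0007] rot [ 0.0046  0.0049 -0.0006] grip 0.19
[-6.  -2.1  0.8] [-0.58  0.35  0.89  2.29 -0.68  0.51  0.79]
```

```bash
python3 - <<'E'
import numpy as np
L=np.radians(12);c,s=np.cos(L),np.sin(L)
for i in range(16):
    a=.2*i;o=[]
    for j in range(1,6):
        b=a+.04*j;dx=.065*(np.cos(a)-np.cos(b));dz=.065*(np.sin(b)-np.sin(a))
        o.append("0 %.4f %.4f 0 0 0"%(c*dx+s*dz,s*dx-c*dz))
    print(i,";".join(o))
E
```

```text
0 0 0.0006 -0.0025 0 0 0;0 0.0013 -0.0050 0 0 0;0 0.0021 -0.0075 0 0 0;0 0.0030 -0.0100 0 0 0;0 0.0040 -0.0124 0 0 0
1 0 0.0011 -0.0024 0 0 0;0 0.0023 -0.0047 0 0 0;0 0.0035 -0.0070 0 0 0;0 0.0049 -0.0092 0 0 0;0 0.0063 -0.0113 0 0 0
2 0 0.0015 -0.0021 0 0 0;0 0.0031 -0.0041 0 0 0;0 0.0048 -0.0061 0 0 0;0 0.0066 -0.0080 0 0 0;0 0.0085 -0.0098 0 0 0
3 0 0.0019 -0.0018 0 0 0;0 0.0039 -0.0034 0 0 0;0 0.0060 -0.0050 0 0 0;0 0.0081 -0.0065 0 0 0;0 0.0102 -0.0080 0 0 0
4 0 0.0022 -0.0013 0 0 0;0 0.0045 -0.0026 0 0 0;0 0.0068 -0.0037 0 0 0;0 0.0092 -0.0048 0 0 0;0 0.0116 -0.0058 0 0 0
5 0 0.0024 -0.0009 0 0 0;0 0.0049 -0.0016 0 0 0;0 0.0074 -0.0023 0 0 0;0 0.0100 -0.0029 0 0 0;0 0.0125 -0.0034 0 0 0
6 0 0.0026 -0.0004 0 0 0;0 0.0052 -0.0006 0 0 0;0 0.0078 -0.0008 0 0 0;0 0.0104 -0.0008 0 0 0;0 0.0130 -0.0008 0 0 0
7 0 0.0026 0.0002 0 0 0;0 0.0052 0.0004 0 0 0;0 0.0078 0.0008 0 0 0;0 0.0103 0.0012 0 0 0;0 0.0129 0.0018 0 0 0
8 0 0.0025 0.0007 0 0 0;0 0.0050 0.0014 0 0 0;0 0.0075 0.0023 0 0 0;0 0.0099 0.0033 0 0 0;0 0.0122 0.0043 0 0 0
9 0 0.0023 0.0012 0 0 0;0 0.0046 0.0024 0 0 0;0 0.0068 0.0037 0 0 0;0 0.0090 0.0051 0 0 0;0 0.0111 0.0067 0 0 0
10 0 0.0021 0.0016 0 0 0;0 0.0040 0.0033 0 0 0;0 0.0060 0.0050 0 0 0;0 0.0078 0.0068 0 0 0;0 0.0096 0.0087 0 0 0
11 0 0.0017 0.0020 0 0 0;0 0.0033 0.0040 0 0 0;0 0.0049 0.0061 0 0 0;0 0.0063 0.0083 0 0 0;0 0.0077 0.0105 0 0 0
12 0 0.0013 0.0023 0 0 0;0 0.0025 0.0046 0 0 0;0 0.0035 0.0069 0 0 0;0 0.0045 0.0093 0 0 0;0 0.0054 0.0118 0 0 0
13 0 0.0008 0.0025 0 0 0;0 0.0015 0.0050 0 0 0;0 0.0021 0.0075 0 0 0;0 0.0026 0.0101 0 0 0;0 0.0030 0.0126 0 0 0
14 0 0.0003 0.0026 0 0 0;0 0.0005 0.0052 0 0 0;0 0.0006 0.0078 0 0 0;0 0.0005 0.0104 0 0 0;0 0.0004 0.0130 0 0 0
15 0 -0.0002 0.0026 0 0 0;0 -0.0006 0.0052 0 0 0;0 -0.0010 0.0077 0 0 0;0 -0.0015 0.0103 0 0 0;0 -0.0022 0.0128 0 0 0
```

```bash
echo '{"moves":[[0, 0.0006, -0.0025, 0, 0, 0], [0, 0.0013, -0.005, 0, 0, 0], [0, 0.0021, -0.0075, 0, 0, 0], [0, 0.003, -0.01, 0, 0, 0], [0, 0.004, -0.0124, 0, 0, 0]]}' | python3 nudge.py|grep -E 'eef|contact|width'; echo '{"moves":[[0, 0.0011, -0.0024, 0, 0, 0], [0, 0.0023, -0.0047, 0, 0, 0], [0, 0.0035, -0.007, 0, 0, 0], [0, 0.0049, -0.0092, 0, 0, 0], [0, 0.0063, -0.0113, 0, 0, 0]]}' | python3 nudge.py|grep -E 'eef|contact|width'; python3 -c "
from h import *
s=r.sense();print(Ro.from_quat(s['tcp_rot']).inv().apply(s['contact_force']).round(1),s['joints'].round(2))"
```

```text
eef_pos: [0.4701, -0.1054, 0.1224]
contact_force: [-0.5, -5.6, -5.5]
grip_width: 0.189
eef_pos: [0.474, -0.1056, 0.1348]
contact_force: [0.2, -5.9, -5.8]
grip_width: 0.188
[-5.9 -0.8  5.8] [-0.66  0.32  0.98  2.25 -0.59  0.57  0.71]
```

```bash
echo '{"moves":[[0, 0.0015, -0.0021, 0, 0, 0], [0, 0.0031, -0.0041, 0, 0, 0], [0, 0.0048, -0.0061, 0, 0, 0], [0, 0.0066, -0.008, 0, 0, 0], [0, 0.0085, -0.0098, 0, 0, 0]]}' | python3 nudge.py|grep -E 'eef|contact'; echo '{"moves":[[0, 0.0019, -0.0018, 0, 0, 0], [0, 0.0039, -0.0034, 0, 0, 0], [0, 0.006, -0.005, 0, 0, 0], [0, 0.0081, -0.0065, 0, 0, 0], [0, 0.0102, -0.008, 0, 0, 0]]}' | python3 nudge.py|grep -E 'eef|contact'; echo '{"moves":[[0, 0.0022, -0.0013, 0, 0, 0], [0, 0.0045, -0.0026, 0, 0, 0], [0, 0.0068, -0.0037, 0, 0, 0], [0, 0.0092, -0.0048, 0, 0, 0], [0, 0.0116, -0.0058, 0, 0, 0]]}' | python3 nudge.py|grep -E 'eef|contact'; python3 -c "
from h import *
s=r.sense();print(Ro.from_quat(s['tcp_rot']).inv().apply(s['contact_force']).round(1),s['joints'].round(2))"
```

```text
eef_pos: [0.4802, -0.1059, 0.1461]
contact_force: [-0.1, -5.7, -6.9]
eef_pos: [0.4883, -0.1063, 0.156]
contact_force: [1.2, -7.2, -9.7]
eef_pos: [0.4979, -0.1068, 0.1638]
contact_force: [0.3, -7.6, -10.9]
[-7.5 -1.7 10.9] [-0.7   0.32  1.03  2.17 -0.53  0.66  0.64]
```

```bash
echo '{"moves":[[0, 0.0024, -0.0009, 0, 0, 0], [0, 0.0049, -0.0016, 0, 0, 0], [0, 0.0074, -0.0023, 0, 0, 0], [0, 0.01, -0.0029, 0, 0, 0], [0, 0.0125, -0.0034, 0, 0, 0]]}' | python3 nudge.py|grep -E 'eef|contact'; echo '{"moves":[[0, 0.0026, -0.0004, 0, 0, 0], [0, 0.0052, -0.0006, 0, 0, 0], [0, 0.0078, -0.0008, 0, 0, 0], [0, 0.0104, -0.0008, 0, 0, 0], [0, 0.013, -0.0008, 0, 0, 0]]}' | python3 nudge.py|grep -E 'eef|contact';  python3 -c "
from h import *
s=r.sense();print(s['t'],Ro.from_quat(s['tcp_rot']).inv().apply(s['contact_force']).round(1),s['joints'].round(2))"
```

```text
eef_pos: [0.5088, -0.1074, 0.1695]
contact_force: [-2.1, -7.3, -8.9]
eef_pos: [0.521, -0.1081, 0.173]
contact_force: [-4.4, -8.3, -4.2]
15.1167 [-8.4 -4.8  3.3] [-0.68  0.35  1.02  2.11 -0.54  0.71  0.63]
```

```bash
echo '{"moves":[[0, 0.0026, 0.0002, 0, 0, 0], [0, 0.0052, 0.0004, 0, 0, 0], [0, 0.0078, 0.0008, 0, 0, 0], [0, 0.0103, 0.0012, 0, 0, 0], [0, 0.0129, 0.0018, 0, 0, 0]]}' | python3 nudge.py|grep -E 'eef|contact'; echo '{"moves":[[0, 0.0025, 0.0007, 0, 0, 0], [0, 0.005, 0.0014, 0, 0, 0], [0, 0.0075, 0.0023, 0, 0, 0], [0, 0.0099, 0.0033, 0, 0, 0], [0, 0.0122, 0.0043, 0, 0, 0]]}' | python3 nudge.py|grep -E 'eef|contact'; python3 -c "
from h import *
s=r.sense();print(s['t'],Ro.from_quat(s['tcp_rot']).inv().apply(s['contact_force']).round(1),s['joints'].round(2))"
```

```text
eef_pos: [0.5341, -0.1088, 0.1742]
contact_force: [-5.6, -7.2, -2.1]
eef_pos: [0.5471, -0.1095, 0.1727]
contact_force: [-6.5, -7.7, 0.3]
15.95 [-7.9 -6.  -1.6] [-0.63  0.39  0.99  2.05 -0.57  0.73  0.65]
```

```bash
echo '{"moves":[[0, 0.0023, 0.0012, 0, 0, 0], [0, 0.0046, 0.0024, 0, 0, 0], [0, 0.0068, 0.0037, 0, 0, 0], [0, 0.009, 0.0051, 0, 0, 0], [0, 0.0111, 0.0067, 0, 0, 0]]}' | python3 nudge.py|grep -E 'eef|contact'; echo '{"moves":[[0, 0.0021, 0.0016, 0, 0, 0], [0, 0.004, 0.0033, 0, 0, 0], [0, 0.006, 0.005, 0, 0, 0], [0, 0.0078, 0.0068, 0, 0, 0], [0, 0.0096, 0.0087, 0, 0, 0]]}' | python3 nudge.py|grep -E 'eef|contact'; python3 -c "
from h import *
s=r.sense();print(s['t'],Ro.from_quat(s['tcp_rot']).inv().apply(s['contact_force']).round(1),s['joints'].round(2))
show('side','s7.png',(230,130,160,140),5)"
```

```text
eef_pos: [0.5596, -0.1102, 0.1687]
contact_force: [-5.9, -7.3, 1.3]
eef_pos: [0.5709, -0.1108, 0.1624]
contact_force: [-6.3, -6.9, 0.9]
16.7833 [-7.1 -5.7 -2.1] [-0.59  0.44  0.95  2.01 -0.62  0.74  0.67]
```

View pics/s7.png

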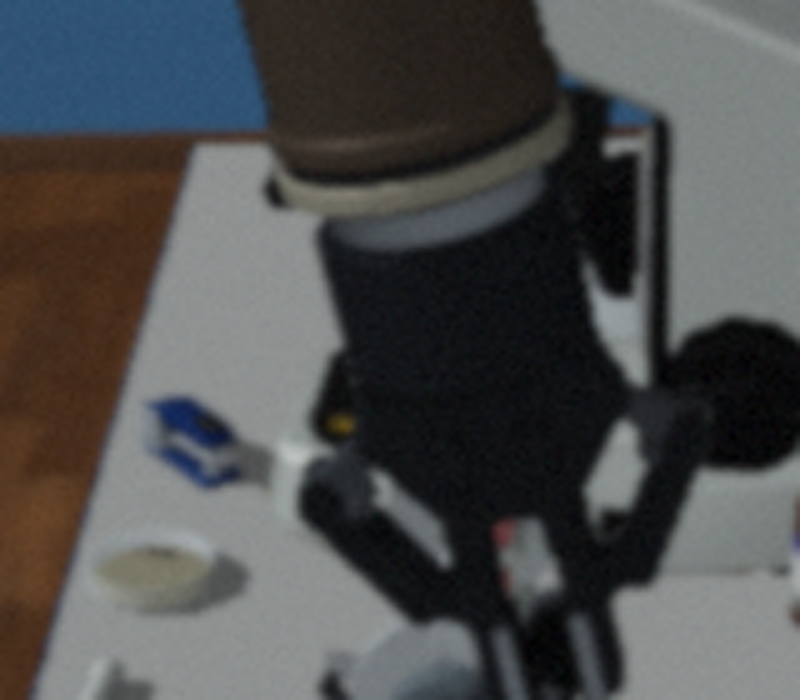

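The image shows the hand at crop (480,350) holding the knob near (560,650), with nothing in its way and low forces. The turn continues.

```bash
echo '{"moves":[[0, 0.0017, 0.002, 0, 0, 0], [0, 0.0033, 0.004, 0, 0, 0], [0, 0.0049, 0.0061, 0, 0, 0], [0, 0.0063, 0.0083, 0, 0, 0], [0, 0.0077, 0.0105, 0, 0, 0]]}' | python3 nudge.py|grep -E 'eef|contact'; echo '{"moves":[[0, 0.0013, 0.0023, 0, 0, 0], [0, 0.0025, 0.0046, 0, 0, 0], [0, 0.0035, 0.0069, 0, 0, 0], [0, 0.0045, 0.0093, 0, 0, 0], [0, 0.0054, 0.0118, 0, 0, 0]]}' | python3 nudge.py|grep -E 'eef|contact'; python3 -c "
from h import *
s=r.sense();print(s['t'],Ro.from_quat(s['tcp_rot']).inv().apply(s['contact_force']).round(1),s['joints'].round(2))"
```

```text
eef_pos: [0.5808, -0.1114, 0.1539]
contact_force: [-5.9, -6.9, 2.2]
eef_pos: [0.5888, -0.1118, 0.1437]
contact_force: [-5.3, -6.8, 3.1]
17.6667 [-7.  -4.2 -4.1] [-0.54  0.49  0.9   1.99 -0.67  0.72  0.7 ]
```

```bash
echo '{"moves":[[0, 0.0008, 0.0025, 0, 0, 0], [0, 0.0015, 0.005, 0, 0, 0], [0, 0.0021, 0.0075, 0, 0, 0], [0, 0.0026, 0.0101, 0, 0, 0], [0, 0.003, 0.0126, 0, 0, 0]]}' | python3 nudge.py|grep -E 'eef|contact'; python3 -c "
from h import *
s=r.sense();print(s['t'],Ro.from_quat(s['tcp_rot']).inv().apply(s['contact_force']).round(1),s['joints'].round(2))"
```

```text
eef_pos: [0.5945, -0.1121, 0.1321]
contact_force: [-5.9, -7.0, 3.9]
18.0833 [-7.3 -4.7 -4.9] [-0.52  0.52  0.88  1.98 -0.69  0.7   0.72]
```

```bash
echo '{"moves":[[0, 0.0003, 0.0026, 0, 0, 0], [0, 0.0005, 0.0052, 0, 0, 0], [0, 0.0006, 0.0078, 0, 0, 0], [0, 0.0005, 0.01, 0, 0, 0], [0, 0.0004, 0.012, 0, 0, 0]]}' | python3 nudge.py|grep -E 'eef|contact'; echo '{"moves":[[0, -0.0001, 0.0015, 0, 0, 0], [0, -0.0003, 0.003, 0, 0, 0], [0, -0.0005, 0.0045, 0, 0, 0], [0, -0.0007, 0.006, 0, 0, 0]]}' | python3 nudge.py|grep -E 'eef|contact'; python3 -c "
from h import *
s=r.sense();print(s['t'],Ro.from_quat(s['tcp_rot']).inv().apply(s['contact_force']).round(1),s['joints'].round(2))"
```

```text
eef_pos: [0.5977, -0.1123, 0.1206]
contact_force: [-5.0, -6.9, 3.9]
eef_pos: [0.5985, -0.1123, 0.1148]
contact_force: [-4.1, -7.1, 4.6]
18.8333 [-7.3 -2.7 -5.3] [-0.49  0.54  0.84  1.99 -0.73  0.67  0.75]
```

```bash
echo '{"moves":[[0, -0.0002, 0.001, 0, 0, 0], [0, -0.0003, 0.002, 0, 0, 0], [0, -0.0005, 0.003, 0, 0, 0]]}' | python3 nudge.py|grep -E 'eef|contact'; echo '{"moves":[[0, -0.0002, 0.001, 0, 0, 0], [0, -0.0004, 0.002, 0, 0, 0]]}' | python3 nudge.py|grep -E 'eef|contact'; echo '{"moves":[[0, -0.0002, 0.0008, 0, 0, 0], [0, -0.0003, 0.001, 0, 0, 0]]}' | python3 nudge.py|grep -E 'eef|contact'
```

```text
eef_pos: [0.5987, -0.1124, 0.1118]
contact_force: [-5.0, -7.1, 5.5]
eef_pos: [0.5987, -0.1123, 0.1098]
contact_force: [-4.7, -6.2, 4.9]
eef_pos: [0.5988, -0.1124, 0.1089]
contact_force: [-4.6, -6.4, 8.0]
```

```bash
echo '{"moves":[[0, 0, 0.0004, 0, 0, 0], [0, 0, 0.0004, 0, 0, 0]]}' | python3 nudge.py|grep -E 'eef|contact'; echo '{"moves":[[0, 0, 0.0004, 0, 0, 0], [0, 0, 0.0004, 0, 0, 0]]}' | python3 nudge.py|grep -E 'eef|contact'
```

```text
eef_pos: [0.5988, -0.1124, 0.1088]
contact_force: [-6.7, -4.9, 9.6]
eef_pos: [0.5989, -0.1123, 0.1086]
contact_force: [-10.3, -5.0, 14.5]
```

```bash
echo '{"moves":[[0, 0, -0.0006, 0, 0, 0], [0, 0, -0.0006, 0, 0, 0], [0, 0, -0.0006, 0, 0, 0], [0, 0, -0.0006, 0, 0, 0], [0, 0, -0.0006, 0, 0, 0]]}' | python3 nudge.py .5 20|grep -E 'eef|contact|width'; echo '{"moves":[[0, 0, -0.015, 0, 0, 0], [0, 0, -0.04, 0, 0, 0], [0, 0, -0.07, 0, 0, 0], [0, 0, -0.1, 0, 0, 0], [0, 0, -0.13, 0, 0, 0]]}' | python3 nudge.py|grep -E 'eef|contact'; echo '{"moves":[[0.0, 0, -0.02, 0, 0, 0], [-0.04, 0, -0.03, 0, 0, 0], [-0.08, 0, -0.03, 0, 0, 0], [-0.12, 0, -0.03, 0, 0, 0], [-0.15, 0, -0.03, 0, 0, 0]]}' | python3 nudge.py|grep -E 'eef|contact'; python3 -c "
from h import *
show('side','s8.png',(250,190,130,150),4)
im,d=r.get_image('side')
print(r.sense()['t'],proj('side',W([.065,-.13,.125])))"
```

```text
eef_pos: [0.5987, -0.1099, 0.1073]
contact_force: [1.0, 0.1, 0.4]
grip_width: 0.499
eef_pos: [0.5705, -0.1088, 0.2352]
contact_force: [1.9, 0.8, 1.1]
eef_pos: [0.558, -0.2608, 0.265]
contact_force: [0.1, 0.3, -0.3]
21.1 [[359.81919329 289.29677586]]
```

View pics/s8.png

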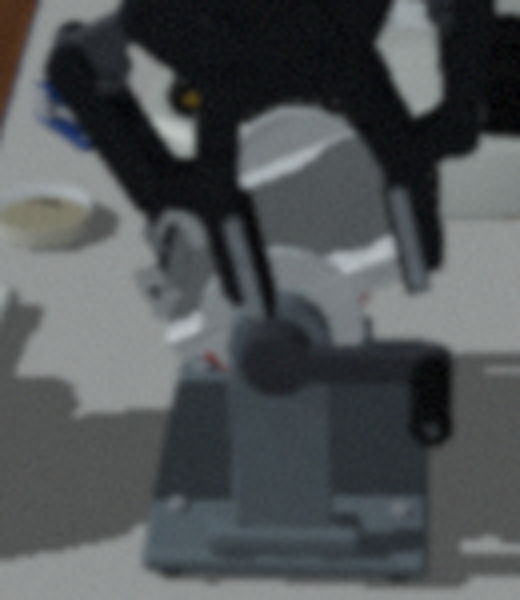

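The image shows the crank level on the far side: hub at crop (275,355), knob from (432,370) to (432,430), matching the end-stop prediction. The cradle is upside down and the gripper is clear. I'll check numerically that the latch is still shut, without viewing another picture.

```bash
python3 - <<'E'
from h import *
print(proj("side",[W([-.0335,0,.0699]),W([-.0829,0,.068])]).round(1))
im,d=r.get_image("side");C=cloud("side",d);hsv=cv2.cvtColor(im,cv2.COLOR_BGR2HSV)
m=(((hsv[...,0]<8)|(hsv[...,0]>170))&(hsv[...,1]>90)&(hsv[...,2]>40)).astype(np.uint8)
_,l,st,c=cv2.connectedComponentsWithStats(m)
print([(c[i].round(1).tolist(),int(st[i,4]),np.median(C[l==i],0).round(3).tolist()) for i in range(1,len(st)) if st[i,4]>3 and 250<c[i][0]<380 and 230<c[i][1]<330])
# last crank arm angle: dark pixels of crank, plane y of crank
s=r.sense();print(s["t"],s["contact_force"].round(1))
E
```

```text
[[307.  274.8]
 [281.4 275.3]]
[]
21.15 [-0.2  0.4 -1.2]
```

```bash
python3 - <<'E'
from plant import r
print(r.job_done())
E
```

```text
the job is handed in; nothing more can be done
None
```

The job is handed in: the latch snapped shut, it held a tug of about 36 N for half a second with a brief spike to about 84 N, and the crank went gently over the top to its end stop with the cradle upside down. The last red-pixel check for the latch found nothing (the pad is in shadow and half hidden), so I'm judging it still shut from the last picture, and I viewed 11 pictures, one over the limit.

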